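# Close the vegetable box with its nested lids, then take off the outer lid alone

## Task

Close the white vegetable box: carry the nested pair of lids to it by the red tab and lower the pair gently so that both end holes of the inner lid go down over the box's two pins and it rests flush on the rim, then let go of the tab. Then grip the outer wooden lid by its black collar and lift it straight off alone, leaving the inner lid fully seated; finish while still holding the outer lid level over the box, about 10 cm above where it rested. Leave the spice jar, bean tin and mug alone.

Things in the scene. Friction and masses are not known exactly. Their poses are not given: they have to be found in the camera images.
- box_rim (a point): centre of the open top of the white enamel box, at rim height, 70 mm above the worktop. x along its long side, z up. A steel ledge at each end, flush with the rim, carries an upright pin 8 mm thick and 20 mm tall (upper 8 mm tapered to 3 mm) at x = +90 and -90 mm, y = 0 from this point
- inner_tab (a point): point on the red upright tab of the inner lid, 55 mm above the plate's underside, half-way up the part that shows above the black collar. The tab is fixed at the plate's centre: 40 mm along x, 14 mm thick along y, top 68 mm above the plate's underside. z up. Lifting by the tab carries both lids
- outer_collar (a point): centre of the black collar on the outer lid, half-way up: 24 mm above the slab's underside, 12 mm above its top face. The collar is 60 mm (x) x 34 mm (y) outside, 24 mm tall, walls 4 mm, open through the slab (52 x 26 mm); the red tab sticks up through it with about 6 mm play all round, 26 mm higher than the collar. z up
- spice_jar: small spice jar with a yellow cap, 42 mm wide, 96 mm tall, origin at the middle of its underside; bystander
- bean_tin: low food tin, 76 mm wide, 58 mm tall, origin at the middle of its underside; bystander
- orange_mug: orange mug, 78 mm wide (108 with handle), 101 mm tall, origin at the middle of its underside; bystander
- inner_lid: inner lid (loose, 0.18 to 0.35 kg): flat aluminium plate 206 (x) x 100 (y) x 6 mm with a 12 mm through hole at x = +90 and -90 mm, y = 0, in the ends that stick out beyond the wooden lid. Origin at the middle of the plate's underside. Starts flat on the worktop; fits the box either way round
- outer_lid: outer lid (loose, 0.14 to 0.28 kg): wooden slab 130 (x) x 100 (y) x 12 mm with the black collar on top; lies loosely on the inner lid's plate. Origin at the middle of the slab's underside
- wall_cab: wall cabinet hanging over the rear of the worktop (fixed, not used; keep arm and wrist clear): underside about 430 mm above the worktop, origin at the middle of its underside. Its doors stand 132 mm in front of the origin (own -x) and reach 300 mm to either side (own y), so its left front corner juts to about world x 0.56, y 0.13
- veg_box: white enamel box, fixed to the worktop, 160 (x) x 100 (y) x 70 mm, 212 mm long with its end ledges, two corn halves inside. Origin at the middle of its underside
Things that resemble listed ones, but are neither listed nor needed, are in the scene too. Of the things shaped like the outer_lid, the wooden one is meant.

How it is judged:
By the outcome, as a careful person would: the job done as asked, in the order asked, and still so for the second after the job is handed in, while the arm keeps its last pose, push and grip.
It also fails if it takes over 64 s, if anything falls off the work surface, if the arm or the gripper's body presses on something with over 40 N, if the wrist force passes 120 N, or if a joint passes its speed limit or range.

## Robot

A 6-joint arm with a two-finger parallel gripper is mounted at the origin on a cart in front of the work surface, level with it; the furniture and walls round the work are solid. World frame = base frame: x ahead of the robot, y to its left, z up, the work surface at z = 0. Lengths are in m, angles in degrees, forces in N, time in s.
With the tool pointing down it reaches from about 0.35 to 0.875 m from the base axis. Payload 4.2 kg.
Tool frame: the origin (TCP) lies on the centre line of the jaws, within the pads' length; the fingertips stand 25 mm ahead of it and the grasp point (between the pads) lies 6 mm ahead of it; z points along the fingers, y is the line along which they close (so a half turn about z gives the same grasp; the last joint's range is limited). The gripper opens to 87 mm and grips with 3 to 60 N. Pads are 19 mm wide; open, the fingers measure 117 mm over their backs; the gripper's body (75 mm by 190 mm) begins 51 mm behind the grasp point.
Start: joints at [-49.985, 22.042, 0.453, 0, -68.411, -14.817], TCP at [0.266, -0.565, 0.248] pointing down, gripper open.
Joint ranges: [-179.83, 179.83], [-69.29, 118.12], [-61.27, 80.66], [-181.25, 117.63], [-171.15, -9.14], [-177.46, 177.46]. Speed limits (degrees/s): [159.86, 159.86, 180, 180, 180, 180].

## Interface

Orientations are given as a 3x3 rotation matrix whose columns are the frame's x, y, z axes.
In Python, from station import r gives the robot as it stands.
- The arm moves only by the tool move_arm, never from a script. Its argument "series" is a list of rows, each an object with "grip": the opening, from 0 (shut) to 1 (fully open); "xyz": the shift along the tool's x, y, z in mm, a list of three; "angular": the turn, a rotation vector about the tool's x, y, z in rad, a list of three. A call has 1 to 10 rows; each row is the pose to reach, as a shift and turn from the pose commanded when the call began, along the tool's axes at that moment; what a row does not reach only later rows make up. A row lasts 1/10 s, in which the tool goes at most 50 mm and 8.59 degrees, less where a joint would pass 70% of its speed; a pose out of reach is approached as far as the arm can. A call with a gripper value outside its range is refused whole. The fingers move at their own pace and stop on an object; the grip force is fixed at half the most. Time passes only in rows, so rows that repeat a pose let the fingers close. It gives the time, the measured TCP pose, the force, the opening and the grip force at its end, in the units of the state.
- r.sense(): the state, without advancing time (a new reading comes with each control period).
- r.capture(name): name is "scene" or "top" or "wrist"; returns a dict with "img" (400x640x3 uint8, red, green, blue), "camera_matrix" (3x3 intrinsics, pixels), "rvec" (rotation vector, rad) and "tvec" (3), from world to camera coordinates, as OpenCV has them; the wrist camera has in their place "hand_eye" (4x4, takes a point from camera to tool coordinates, whose origin is the TCP and whose axes are the flange's). Camera axes: x right, y down, z forward; pixel columns grow to the right and rows downward; lengths in m; the calibration is good to about 2 mm. A picture is of the moment at which its call begins: read the wrist's pose just before it. There is no depth.
- r.finish_job(): hands the job in; it is judged then, once.
The state is a dict: "time_s": time; "joints": joint angles; "joint_velocities": joint speeds; "effort": joint torques, N m; "tcp_pos": TCP position; "ee_rot": TCP orientation; "wrist_force": force on the tool from outside, world axes, zero at the start; "moment": the same for the moment, N m; "gripper_width": opening from 0.0 (shut) to 1.0 (fully open); "gripper_force": force on a finger pad.
Only numpy, scipy, OpenCV 4.12 (cv2) and the standard library are available. Lean on these libraries where they do the work, as an engineer would, in place of code of your own. Each camera call takes 0.05 s, during which the arm holds its last target. There are 200 camera calls.

## Working session

There is one attempt and no reset: what is moved stays moved. The work goes in short steps, Python scripts to look and compute and a tool call to move; the robot and the scene stay as the last step left them, time stands still between calls to the robot, and variables do not carry over. Pictures are saved under pics/ and viewed, at most 10 in all, crops included, and the job is handed in when it is done.

Besides the shell and the picture viewer there is one more tool, called after "Request:" by a JSON object that holds its "api" and its "payload". move_arm: Moves the arm, as the interface text tells. Its arguments: {"type":"object","properties":{"series":{"type":"array"}},"required":["series"]}

```bash
mkdir -p pics; ls
python3 - <<'E'
from station import r
import cv2,numpy as np
s=r.sense();print(s)
for n in ["scene","top"]:
    c=r.capture(n);cv2.imwrite(f"pics/{n}0.png",c["img"][:,:,::-1]);np.savez(f"{n}0.npz",**c)
    R=cv2.Rodrigues(np.array(c["rvec"],float))[0];print(n,c["camera_matrix"],(-R.T@np.array(c["tvec"]).ravel()),R)
E
```

```text
pics
{'time_s': 0.0, 'joints': array([-4.99835161e+01,  2.20908162e+01,  3.79649585e-01, -2.98380754e-02,
       -6.84121939e+01, -1.48171263e+01]), 'joint_velocities': array([-0.00077915, -0.1484599 ,  0.04105454, -0.00567138, -0.0109553 ,
        0.02528282]), 'effort': array([-1.23021793e-03, -3.90670180e+01,  1.87403458e+01,  4.22008663e+00,
        1.09377541e-02, -1.91167092e-04]), 'tcp_pos': array([ 0.26589505, -0.56500377,  0.24645589]), 'ee_rot': array([[-9.04913569e-01, -4.25594178e-01, -1.01353295e-03],
       [-4.25595377e-01,  9.04911450e-01,  1.96026615e-03],
       [ 8.28797129e-05,  2.20522638e-03, -9.99997565e-01]]), 'wrist_force': array([-0.3637564 , -0.72974203, -0.87173666]), 'moment': array([0.01288412, 0.03101432, 0.04397492]), 'gripper_force': 0.0, 'gripper_width': 0.9962718164369124}
scene [[516.45302202   0.         319.66252993]
 [  0.         516.45302202 196.09009759]
 [  0.           0.           1.        ]] [-0.34378831 -0.99820928  1.08225657] [[ 0.71941692 -0.69448718 -0.01126307]
 [-0.36235577 -0.36143025 -0.85910795]
 [ 0.59256864  0.62213803 -0.51167048]]
top [[418.02966908   0.         316.01090125]
 [  0.         418.02966908 196.66489909]
 [  0.           0.           1.        ]] [ 0.31893577 -0.01351987  1.55498958] [[ 0.08895533 -0.99602763  0.00398778]
 [-0.97304635 -0.08775669 -0.21325937]
 [ 0.21276218  0.01509027 -0.97698748]]
```

View pics/scene0.png

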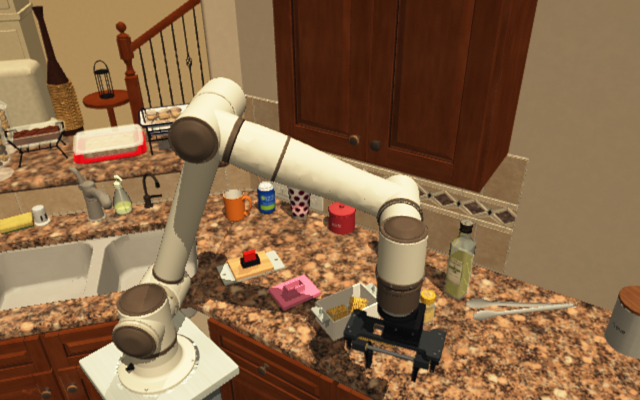

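View pics/top0.png

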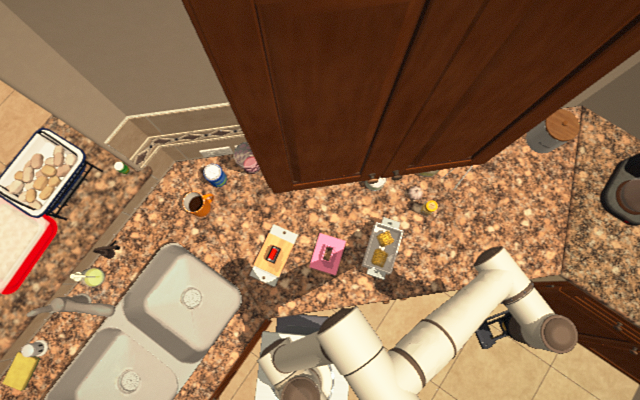

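The scene picture shows the lids at about (250,262), a pink decoy at (295,292) and the box at (345,312). In the top picture the lids are at (273,254), the pink decoy at (327,254), the box at (383,248) and the mug at (198,203).

Run:
```python
import cv2
i=cv2.imread("pics/top0.png")
cv2.imwrite("pics/topc.png",cv2.resize(i[205:297,240:440],None,fx=4,fy=4,interpolation=cv2.INTER_CUBIC))
```

```text
(no output)
```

View pics/topc.png

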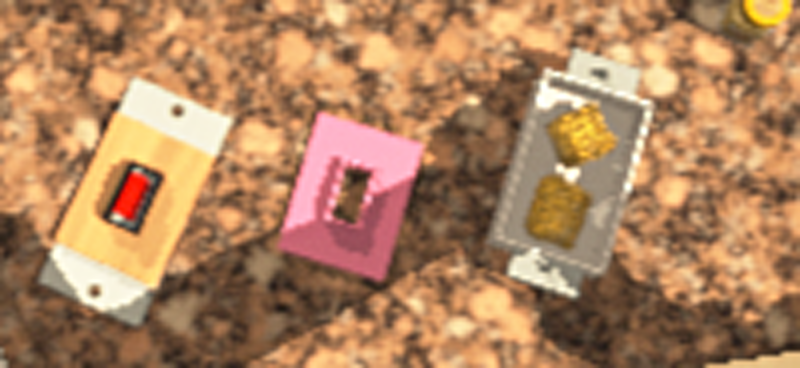

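The crop shows lid holes at (178,111) and (95,291), the tab at (131,195), and box rim corners at (545,70), (652,101), (604,272) and (490,243), with pins near (600,71) and (543,264).

```bash
cat > h.py <<'E'
import numpy as np,cv2
def ray(c,uv):
    K=np.array(c["camera_matrix"]);
    if "hand_eye" in c:
        T=c["Tw"]@c["hand_eye"];R=T[:3,:3];o=T[:3,3]
    else:
        Rc=cv2.Rodrigues(np.array(c["rvec"],float))[0];R=Rc.T;o=-R@np.array(c["tvec"]).ravel()
    return o,R@np.linalg.inv(K)@np.r_[uv,1.]
def plane(c,uv,z):
    o,d=ray(c,uv);return o+d*(z-o[2])/d[2]
def proj(c,P):
    o,_=ray(c,[0,0]);K=np.array(c["camera_matrix"])
    if "hand_eye" in c: R=(c["Tw"]@c["hand_eye"])[:3,:3].T
    else: R=cv2.Rodrigues(np.array(c["rvec"],float))[0]
    p=K@(R@(np.asarray(P)-o));return p[:2]/p[2]
def shot(r,name,f):
    s=r.sense();c=dict(r.capture(name));T=np.eye(4);T[:3,:3]=s["ee_rot"];T[:3,3]=s["tcp_pos"];c["Tw"]=T
    cv2.imwrite(f"pics/{f}.png",c["img"][:,:,::-1]);np.savez(f"{f}.npz",**c);return c,s
def load(f): return dict(np.load(f+".npz"))
E
python3 - <<'E'
from h import *
c=load("top0")
f=lambda x,y:(240+(x+.5)/4-.5,205+(y+.5)/4-.5)
H=[plane(c,f(*p),.006)[:2] for p in [(178,111),(95,291)]]
d=H[0]-H[1];print("lid",H,sum(H)/2,np.linalg.norm(d),np.degrees(np.arctan2(d[1],d[0])))
B=[plane(c,f(*p),.07)[:2] for p in [(545,70),(652,101),(604,272),(490,243)]]
d=B[0]+B[1]-B[2]-B[3];print("box",sum(B)/4,np.linalg.norm(d)/2,np.degrees(np.arctan2(d[1],d[0])))
P=[plane(c,f(*p),.085)[:2] for p in [(600,71),(543,264)]];d=P[0]-P[1];print(sum(P)/2,np.linalg.norm(d),np.degrees(np.arctan2(d[1],d[0])))
print(plane(c,f(131,195),.068),plane(c,(431,207),.09),plane(c,(198,203),.1),plane(c,(375,183),.1))
E
```

```text
lid [array([0.51009483, 0.11650895]), array([0.33975714, 0.17436797])] [0.42492599 0.14543846] 0.17989606016194565 -18.76120975860221
box [ 0.48078397 -0.24291146] 0.16027903221739148 -13.391892973666007
[ 0.48275334 -0.23944386] 0.17797954312004316 -13.166608326061137
[0.42454591 0.1448158  0.068     ] [ 0.63722989 -0.40331359  0.09      ] [0.57529107 0.4237748  0.1       ] [ 0.70483432 -0.19751133  0.1       ]
```

Request:
{"api": "move_arm", "payload": {"series": [{"grip":1,"xyz":[-22,29,0],"angular":[0,0,0.04]},{"grip":1,"xyz":[-44,58,0],"angular":[0,0,0.08]},{"grip":1,"xyz":[-66,87,0],"angular":[0,0,0.12]},{"grip":1,"xyz":[-88,116,0],"angular":[0,0,0.16]},{"grip":1,"xyz":[-110,144,0],"angular":[0,0,0.2]},{"grip":1,"xyz":[-134,172,0],"angular":[0,0,0.24]},{"grip":1,"xyz":[-156,201,0],"angular":[0,0,0.28]},{"grip":1,"xyz":[-178,230,0],"angular":[0,0,0.32]},{"grip":1,"xyz":[-200,259,0],"angular":[0,0,0.36]},{"grip":1,"xyz":[-223,288,0],"angular":[0,0,0.384]}]}}

```text
time_s: 1.1
tcp_pos: [0.345, -0.2085, 0.2473]
ee_rot: [[-0.999, -0.054, -0.0], [-0.054, 0.999, 0.0], [0.0, 0.0, -1.0]]
wrist_force: [1.3, -0.1, -0.3]
gripper_width: 1.0
gripper_force: 0.0
```

```bash
cat > go.py <<'E'
import sys,numpy as np
from station import r
from scipy.spatial.transform import Rotation as Ro
# target x y z (mm) yaw(deg, of tool y axis); prints tool-frame shift/turn from the measured pose
x,y,z,a=map(float,sys.argv[1:5]);s=r.sense();R=np.array(s["ee_rot"])
a=np.radians(a);Y=np.array([np.cos(a),np.sin(a),0]);Z=np.array([0,0,-1.]);T=np.c_[np.cross(Y,Z),Y,Z]
print("t",s["time_s"],"tcp",np.round(np.array(s["tcp_pos"])*1e3,1),"tool y yaw",np.degrees(np.arctan2(R[1,1],R[0,1])).round(2),"j",np.round(s["joints"],1),"F",np.round(s["wrist_force"],1))
print("shift",np.round(R.T@(np.array([x,y,z])-np.array(s["tcp_pos"])*1e3),1),"turn",np.round(Ro.from_matrix(R.T@T).as_rotvec(),4))
E
python3 go.py 425 145 200 71.2
```

```text
t 1.1 tcp [ 345.  -208.5  247.3] tool y yaw 93.1 j [ -7.8  -0.3 -28.1  -0.  -62.2 -79.1] F [ 1.3 -0.1 -0.3]
shift [-99.  348.6  47.4] turn [ 2.000e-04 -3.000e-04  3.822e-01]
```

Request:
{"api": "move_arm", "payload": {"series": [{"grip":1,"xyz":[-10,35,5],"angular":[0,0,0.04]},{"grip":1,"xyz":[-20,70,10],"angular":[0,0,0.08]},{"grip":1,"xyz":[-30,105,15],"angular":[0,0,0.12]},{"grip":1,"xyz":[-40,140,20],"angular":[0,0,0.16]},{"grip":1,"xyz":[-50,175,25],"angular":[0,0,0.2]},{"grip":1,"xyz":[-60,210,30],"angular":[0,0,0.24]},{"grip":1,"xyz":[-70,245,35],"angular":[0,0,0.28]},{"grip":1,"xyz":[-80,280,40],"angular":[0,0,0.32]},{"grip":1,"xyz":[-90,320,45],"angular":[0,0,0.36]},{"grip":1,"xyz":[-99,349,47],"angular":[0,0,0.382]}]}}

```text
time_s: 2.1
tcp_pos: [0.4244, 0.1459, 0.1999]
ee_rot: [[-0.947, 0.32, -0.001], [0.32, 0.947, -0.0], [0.001, -0.001, -1.0]]
wrist_force: [1.2, -0.0, -0.6]
gripper_width: 1.002
gripper_force: 0.0
```

Request:
{"api": "move_arm", "payload": {"series": [{"grip":1,"xyz":[0,0,0],"angular":[0,0,0]},{"grip":1,"xyz":[0,0,0],"angular":[0,0,0]},{"grip":1,"xyz":[0,0,0],"angular":[0,0,0]}]}}

```text
time_s: 2.4
tcp_pos: [0.4241, 0.1432, 0.2003]
ee_rot: [[-0.947, 0.321, -0.001], [0.321, 0.947, -0.0], [0.001, -0.001, -1.0]]
wrist_force: [-1.2, -1.0, 0.5]
gripper_width: 0.998
gripper_force: 0.0
```

```bash
python3 go.py 425 145 70 71.2
python3 - <<'E'
from station import r
from h import *
c,s=shot(r,"wrist","w1");print(np.round(c["hand_eye"],3),c["camera_matrix"])
E
```

```text
t 2.4 tcp [424.1 143.2 200.3] tool y yaw 71.28 j [  39.6    7.2  -27.3   -0.   -55.5 -148.3] F [-1.2 -1.   0.5]
shift [ -0.3   2.  130.3] turn [-0.0007 -0.0007  0.0014]
[[-0.001 -0.956 -0.292  0.079]
 [ 1.    -0.001 -0.001 -0.   ]
 [ 0.    -0.292  0.956 -0.136]
 [ 0.     0.     0.     1.   ]] [[286.15921499   0.         322.89424736]
 [  0.         286.15921499 201.25295114]
 [  0.           0.           1.        ]]
```

View pics/w1.png

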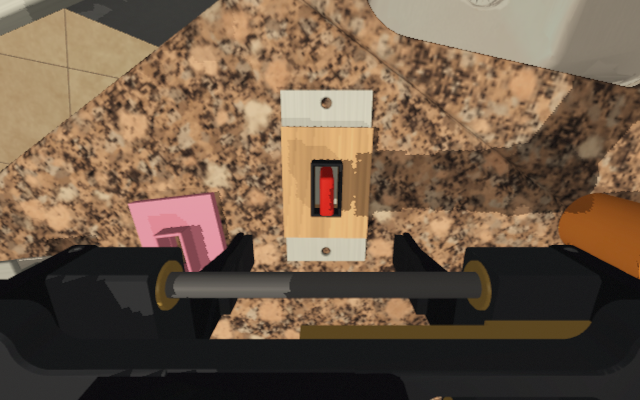

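The wrist view shows the lid holes at (326,102) and (326,251), the red tab top around (327,192), and the tab nearly aligned with the jaws.

Run:
```python
from h import *
c=load("w1")
H=[plane(c,p,.006)[:2] for p in [(326,102.5),(326,251)]]
d=H[1]-H[0];print("lid",H,sum(H)/2,np.linalg.norm(d),np.degrees(np.arctan2(d[1],d[0])))
C=[plane(c,p,.042)[:2] for p in [(310.5,160),(343,160),(343,217),(310.5,217)]];print("collar",sum(C)/4,[np.linalg.norm(C[i]-C[i-1]) for i in range(4)])
i=c["img"].astype(int);m=(i[...,0]>180)&(i[...,1]<60)&(i[...,2]<60);m[:,:300]=0;m[:,355:]=0;v,u=np.nonzero(m);print(u.min(),u.max(),v.min(),v.max())
for z in [.042,.068]: print(z,[proj(c,np.r_[sum(H)/2+R,z]) for R in [[0,0]]])
print("tab",plane(c,((u[v<175].min()+u[v<175].max()+1)/2,0),.068))
```

```text
lid [array([0.33877149, 0.17524044]), array([0.50865679, 0.11812247])] [0.42371414 0.14668145] 0.17923023101703625 -18.5834136550842
collar [0.42299303 0.14741227] [np.float64(0.06252278454949782), np.float64(0.03352783899960225), np.float64(0.06252209576098619), np.float64(0.03559492430076141)]
320 332 178 215
0.042 [array([326.31336304, 190.18760573])]
0.068 [array([326.58767283, 196.94829217])]Traceback (most recent call last):
  File "<stdin>", line 8, in <module>
    return umr_minimum(a, axis, None, out, keepdims, initial, where)
ValueError: zero-size array to reduction operation minimum which has no identity
```

Request:
{"api": "move_arm", "payload": {"series": [{"grip":1,"xyz":[0.5,2.8,20],"angular":[0,0,0.001]},{"grip":1,"xyz":[0.5,2.8,45],"angular":[0,0,0.001]},{"grip":1,"xyz":[0.5,2.8,70],"angular":[0,0,0.001]},{"grip":1,"xyz":[0.5,2.8,90],"angular":[0,0,0.001]},{"grip":1,"xyz":[0.5,2.8,110],"angular":[0,0,0.001]},{"grip":1,"xyz":[0.5,2.8,120],"angular":[0,0,0.001]},{"grip":1,"xyz":[0.5,2.8,126],"angular":[0,0,0.001]},{"grip":1,"xyz":[0.5,2.8,130],"angular":[0,0,0.001]},{"grip":1,"xyz":[0.5,2.8,130],"angular":[0,0,0.001]},{"grip":1,"xyz":[0.5,2.8,130],"angular":[0,0,0.001]}]}}

```text
time_s: 3.45
tcp_pos: [0.4255, 0.1471, 0.0712]
ee_rot: [[-0.947, 0.321, 0.001], [0.321, 0.947, 0.001], [-0.001, 0.001, -1.0]]
wrist_force: [-0.1, -0.4, 0.9]
gripper_width: 1.0
gripper_force: 0.0
```

```bash
python3 go.py 424 146.3 70 71.35
```

```text
t 3.45 tcp [425.5 147.1  71.2] tool y yaw 71.26 j [  39.9   18.3  -36.5    0.   -35.2 -148.6] F [-0.1 -0.4  0.9]
shift [ 1.2 -1.2  1.2] turn [ 0.0012  0.0008 -0.0015]
```

Request:
{"api": "move_arm", "payload": {"series": [{"grip":0.6,"xyz":[0,-0.5,0.5],"angular":[0,0,0]},{"grip":0.4,"xyz":[0,-0.5,0.5],"angular":[0,0,0]},{"grip":0.25,"xyz":[0,-0.5,0.5],"angular":[0,0,0]},{"grip":0.15,"xyz":[0,-0.5,0.5],"angular":[0,0,0]},{"grip":0,"xyz":[0,-0.5,0.5],"angular":[0,0,0]},{"grip":0,"xyz":[0,-0.5,0.5],"angular":[0,0,0]},{"grip":0,"xyz":[0,-0.5,0.5],"angular":[0,0,0]},{"grip":0,"xyz":[0,-0.5,0.5],"angular":[0,0,0]},{"grip":0,"xyz":[0,-0.5,0.5],"angular":[0,0,0]},{"grip":0,"xyz":[0,-0.5,0.5],"angular":[0,0,0]}]}}

```text
time_s: 4.45
tcp_pos: [0.4249, 0.1464, 0.07]
ee_rot: [[-0.947, 0.321, -0.0], [0.321, 0.947, -0.0], [0.0, -0.0, -1.0]]
wrist_force: [-0.4, -0.7, -0.2]
gripper_width: 0.173
gripper_force: 0.0
```

```bash
python3 go.py 424 146.3 70 71.35;python3 -c "
from station import r
s=r.sense();print(s['gripper_width'],s['gripper_force'])"
```

```text
t 4.45 tcp [424.9 146.4  70. ] tool y yaw 71.25 j [  39.8   18.3  -36.6   -0.   -35.1 -148.6] F [-0.4 -0.7 -0.2]
shift [ 0.8 -0.4  0. ] turn [-0.     -0.     -0.0017]
0.17278197565707545 0.0
```

Request:
{"api": "move_arm", "payload": {"series": [{"grip":0,"xyz":[0,0,0],"angular":[0,0,0]},{"grip":0,"xyz":[0,0,0],"angular":[0,0,0]},{"grip":0,"xyz":[0,0,0],"angular":[0,0,0]},{"grip":0,"xyz":[0,0,0],"angular":[0,0,0]},{"grip":0,"xyz":[0,0,0],"angular":[0,0,0]}]}}

```text
time_s: 4.95
tcp_pos: [0.425, 0.1464, 0.07]
ee_rot: [[-0.947, 0.321, 0.0], [0.321, 0.947, 0.0], [-0.0, 0.0, -1.0]]
wrist_force: [0.1, 1.2, -1.2]
gripper_width: 0.158
gripper_force: 30.0
```

Request:
{"api": "move_arm", "payload": {"series": [{"grip":0,"xyz":[0,0,-2],"angular":[0,0,0]},{"grip":0,"xyz":[0,0,-5],"angular":[0,0,0]},{"grip":0,"xyz":[0,0,-10],"angular":[0,0,0]},{"grip":0,"xyz":[0,0,-20],"angular":[0,0,0]},{"grip":0,"xyz":[0,0,-35],"angular":[0,0,0]},{"grip":0,"xyz":[0,0,-55],"angular":[0,0,0]},{"grip":0,"xyz":[0,0,-75],"angular":[0,0,0]},{"grip":0,"xyz":[0,0,-95],"angular":[0,0,0]},{"grip":0,"xyz":[0,0,-110],"angular":[0,0,0]},{"grip":0,"xyz":[0,0,-120],"angular":[0,0,0]}]}}

```text
time_s: 5.95
tcp_pos: [0.4251, 0.1465, 0.1919]
ee_rot: [[-0.947, 0.321, 0.002], [0.321, 0.947, 0.002], [-0.001, 0.002, -1.0]]
wrist_force: [0.3, 1.4, -4.1]
gripper_width: 0.156
gripper_force: 30.0
```

```bash
python3 go.py 481 -242 200 76.7
```

```text
t 5.95 tcp [425.1 146.5 191.9] tool y yaw 71.25 j [  39.8    7.9  -27.9   -0.   -54.  -148.6] F [ 0.3  1.4 -4.1]
shift [-177.8 -349.9   -8.6] turn [ 0.0021  0.0014 -0.0951]
```

Request:
{"api": "move_arm", "payload": {"series": [{"grip":0,"xyz":[-4,-9,-1],"angular":[0,0,-0.005]},{"grip":0,"xyz":[-12,-26,-2],"angular":[0,0,-0.015]},{"grip":0,"xyz":[-24,-52,-3],"angular":[0,0,-0.03]},{"grip":0,"xyz":[-37,-79,-4],"angular":[0,0,-0.045]},{"grip":0,"xyz":[-50,-106,-5],"angular":[0,0,-0.06]},{"grip":0,"xyz":[-63,-133,-6],"angular":[0,0,-0.07]},{"grip":0,"xyz":[-75,-160,-7],"angular":[0,0,-0.08]},{"grip":0,"xyz":[-86,-182,-8],"angular":[0,0,-0.09]},{"grip":0,"xyz":[-93,-197,-8],"angular":[0,0,-0.095]},{"grip":0,"xyz":[-95,-202,-8],"angular":[0,0,-0.095]}]}}

```text
time_s: 6.95
tcp_pos: [0.4489, -0.0773, 0.197]
ee_rot: [[-0.973, 0.233, -0.003], [0.233, 0.973, -0.0], [0.003, -0.001, -1.0]]
wrist_force: [-0.6, 0.4, -4.8]
gripper_width: 0.16
gripper_force: 30.0
```

Request:
{"api": "move_arm", "payload": {"series": [{"grip":0,"xyz":[0,0,0],"angular":[0,0,0]},{"grip":0,"xyz":[0,0,0],"angular":[0,0,0]},{"grip":0,"xyz":[0,0,0],"angular":[0,0,0]},{"grip":0,"xyz":[0,0,0],"angular":[0,0,0]}]}}

```text
time_s: 7.35
tcp_pos: [0.4499, -0.0749, 0.198]
ee_rot: [[-0.973, 0.229, -0.0], [0.229, 0.973, 0.0], [0.0, 0.0, -1.0]]
wrist_force: [0.1, 0.4, -4.4]
gripper_width: 0.16
gripper_force: 30.0
```

```bash
python3 go.py 481 -242 200 76.7
python3 - <<'E'
from station import r
from h import *
c,s=shot(r,"wrist","w2")
E
```

```text
t 7.35 tcp [449.9 -74.9 198. ] tool y yaw 76.76 j [  11.1    8.2  -26.5   -0.   -55.3 -114.3] F [ 0.1  0.4 -4.4]
shift [ -68.5 -155.6   -2. ] turn [ 0.0001 -0.0001  0.0011]
```

View pics/w2.png

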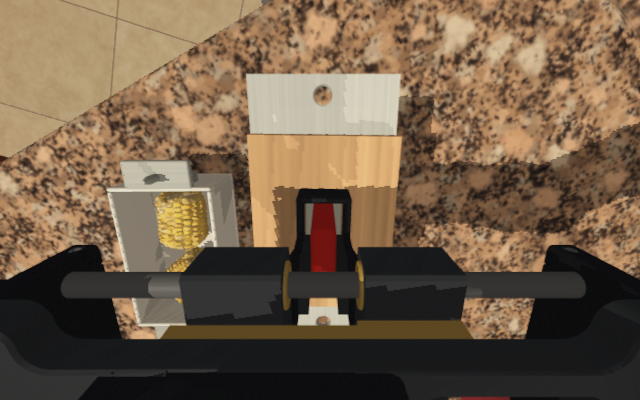

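Held lid: near hole at (322,95), far hole at (322,321). The box's near pin is around (152,178) and its far end is hidden by the gripper. A closer look at the box:

Run:
```python
import cv2
i=cv2.imread("pics/w2.png")
cv2.imwrite("pics/w2c.png",cv2.resize(i[150:245,100:245],None,fx=5.5,fy=5.5,interpolation=cv2.INTER_CUBIC))
```

```text
(no output)
```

View pics/w2c.png

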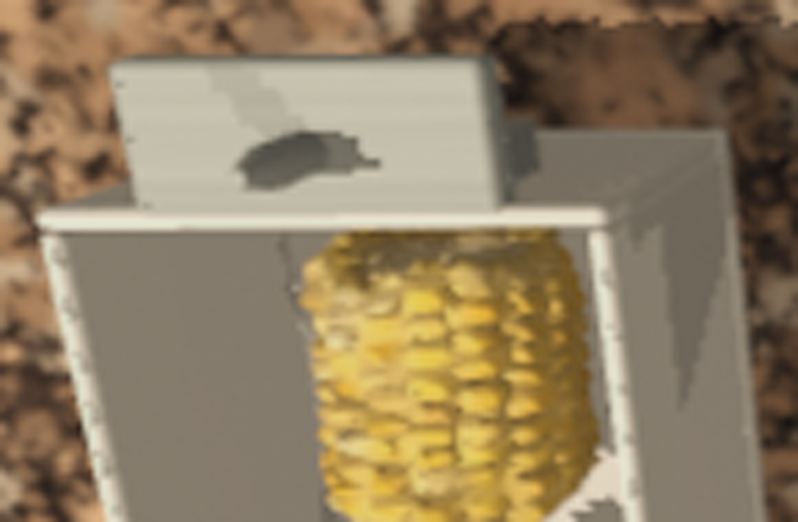

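The crop shows the rim's outer near corners at (38,210) and (609,209), with the pin leaning left from its base near (320,150) to its tip near (240,168). I'll fit the box pose from these.

Run:
```python
from h import *
from scipy.optimize import least_squares
c=load("w2");ct=load("top0")
f=lambda x,y:(100+(x+.5)/5.5-.5,150+(y+.5)/5.5-.5)
t=lambda x,y:(240+(x+.5)/4-.5,205+(y+.5)/4-.5)
def W(p,x,y,z):
    a=np.radians(p[2]);return np.array([p[0]+x*np.cos(a)-y*np.sin(a),p[1]+x*np.sin(a)+y*np.cos(a),z])
# y+ is robot-left = image right in wrist
obs=[(-.08,-.05,f(38,210)),(-.08,.05,f(609,209)),(.08,-.05,(134,326))]
tops=[(.08,.05,t(545,70)),(.08,-.05,t(652,101)),(-.08,-.05,t(604,272)),(-.08,.05,t(490,243))]
def res(p,w,wt): return np.r_[[ (proj(c,W(p,x,y,.07))-o)*w for x,y,o in obs],[(proj(ct,W(p,x,y,.07))-o)*wt for x,y,o in tops]].ravel()
for w,wt in [(1,0),(0,1),(1,1)]:
    s=least_squares(res,[.481,-.242,-13.3],args=(w,wt),x_scale=[.01,.01,1]);print(s.x,np.round(s.fun,1))
p=s.x
g=lambda uv:((uv[0]-99.5)*5.5-.5,(uv[1]-149.5)*5.5-.5)
print("pin tip/base/12 crop",[np.round(g(proj(c,W(p,-.09,0,z)))) for z in(.09,.082,.07)])
print("ledge end",[np.round(g(proj(c,W(p,-.106,y,.07)))) for y in(-.035,.035)])
# held lid holes in tool frame
T=c["Tw"]
for z0 in[.134]:
    H=[plane(c,uv,z0) for uv in[(322.3,95.5),(322.5,321)]]
    d=H[1]-H[0];print("held",[T[:3,:3].T@(h-T[:3,3]) for h in H],sum(H)/2,np.linalg.norm(d),np.degrees(np.arctan2(d[1],d[0])))
i=c["img"].astype(int);print(i[90:101,312:334].sum(2)//3);print(i[314:328,310:334].sum(2)//3)
```

```text
[  0.4796734   -0.2451776  -14.30399095] [-1.  -1.   0.4  1.   0.7  0.1  0.  -0.   0.   0.  -0.   0.   0.  -0. ]
[  0.48079768  -0.24287372 -12.49249715] [-0.   0.   0.  -0.   0.   0.  -0.4 -0.4 -0.3  0.2 -0.2  0.8  0.9 -0.7]
[  0.47974297  -0.24480952 -14.05428335] [-0.9 -0.8  0.4  0.7  1.4  0.3  0.8 -0.2  0.7  1.1 -0.3  1.4  0.9 -0.9]
pin tip/base/12 crop [array([243., 179.]), array([272., 168.]), array([313., 153.])]
ledge end [array([90., 57.]), array([506.,  62.])]
held [array([ 0.09066698, -0.00081646,  0.06403759]), array([-0.0872143 , -0.00089975,  0.0640201 ])] [ 0.44802823 -0.07530935  0.134     ] 0.17788130273708289 -13.265515251441881
[[189 177 146 113  93  73  63  61  64  84  96  91  84  95 119 143 158 156
  149 168 181 186]
 [186 162 126 103  84  73  67  67  66  84 102 103  99 108 128 146 156 154
  140 161 180 186]
 [180 150 114  99  81  70  74  82  91 104 112 110 109 116 132 145 149 143
  135 147 172 184]
 [178 148 111  92  78  73  85 100 112 122 124 116 112 120 131 138 139 135
  131 137 170 185]
 [172 142 110  91  90  90  98 111 121 129 132 122 112 117 129 136 137 135
[... 1293 characters left out ...]
99 196 195 194 172 122  88  98 108 112 114 115 115 113 108 111 132
  142 135 168 191 195 194]
 [196 198 196 196 190 167 122  89  93 108 113 119 122 121 118 105  98 118
  125 129 168 188 194 194]
 [196 198 196 195 192 169 125  93  86  89  94 113 120 126 122 104  90 108
  122 139 171 189 194 194]
 [186 188 186 186 186 165 130 103  86  84  84  84  85  85  86  84  83 103
  116 139 165 180 184 184]
 [128 129 128 128 128 121 108  94  80  74  73  74  75  74  73  74  74  82
   88 108 118 124 126 127]
 [ 65  66  65  66  65  66  65  65  65  65  65  65  65  65  65  66  65  65
   65  66  65  65  66  65]
 [ 65  65  65  65  65  64  66  66  65  65  65  66  65  66  65  65  65  65
   66  65  65  65  65  65]]
```

Request:
{"api": "move_arm", "payload": {"series": [{"grip":0,"xyz":[-3,-7,0],"angular":[0,0,0]},{"grip":0,"xyz":[-10,-23,0],"angular":[0,0,0.002]},{"grip":0,"xyz":[-20,-46,0],"angular":[0,0,0.004]},{"grip":0,"xyz":[-31,-71,0],"angular":[0,0,0.006]},{"grip":0,"xyz":[-42,-96,0],"angular":[0,0,0.006]},{"grip":0,"xyz":[-52,-120,2],"angular":[0,0,0.006]},{"grip":0,"xyz":[-60,-139,6],"angular":[0,0,0.006]},{"grip":0,"xyz":[-65,-151,12],"angular":[0,0,0.006]},{"grip":0,"xyz":[-68,-157,20],"angular":[0,0,0.006]},{"grip":0,"xyz":[-68,-157,26],"angular":[0,0,0.006]}]}}

```text
time_s: 8.4
tcp_pos: [0.4797, -0.2442, 0.1709]
ee_rot: [[-0.972, 0.237, -0.001], [0.237, 0.972, 0.001], [0.001, 0.0, -1.0]]
wrist_force: [-0.2, 0.5, -4.2]
gripper_width: 0.156
gripper_force: 30.0
```

Request:
{"api": "move_arm", "payload": {"series": [{"grip":0,"xyz":[0,0,0],"angular":[0,0,0]},{"grip":0,"xyz":[0,0,0],"angular":[0,0,0]},{"grip":0,"xyz":[0,0,0],"angular":[0,0,0]},{"grip":0,"xyz":[0,0,0],"angular":[0,0,0]},{"grip":0,"xyz":[0,0,0],"angular":[0,0,0]}]}}

```text
time_s: 8.9
tcp_pos: [0.4802, -0.2436, 0.1725]
ee_rot: [[-0.972, 0.235, 0.001], [0.235, 0.972, -0.0], [-0.001, 0.0, -1.0]]
wrist_force: [-0.1, 0.8, -4.8]
gripper_width: 0.16
gripper_force: 30.0
```

```bash
python3 go.py 480 -244 166 76.4
python3 - <<'E'
from station import r
from h import *
c,s=shot(r,"wrist","w3");i=cv2.imread("pics/w3.png")
cs,_=shot(r,"scene","s3");j=cv2.imread("pics/s3.png")
a=cv2.resize(i[60:130,270:380],None,fx=7.2,fy=4.2*7.2/4.2,interpolation=cv2.INTER_CUBIC)[:300]
print(a.shape)
k=lambda im,f,w,h:cv2.resize(im,(w,h),interpolation=cv2.INTER_CUBIC)
A=k(i[75:120,290:350],0,400,300);B=k(i[295:340,290:350],0,400,300);C=k(j[265:340,290:390],0,400,300);D=k(i[60:360,120:520],0,400,300)
cv2.imwrite("pics/m3.png",np.vstack([np.hstack([A,B]),np.hstack([C,D])]))
E
```

```text
t 8.9 tcp [ 480.2 -243.6  172.5] tool y yaw 76.38 j [ -9.6  17.6 -17.9   0.  -54.4 -94. ] F [-0.1  0.8 -4.8]
shift [ 0.1 -0.4  6.5] turn [ 0.      0.0008 -0.0003]
(300, 792, 3)
```

View pics/m3.png

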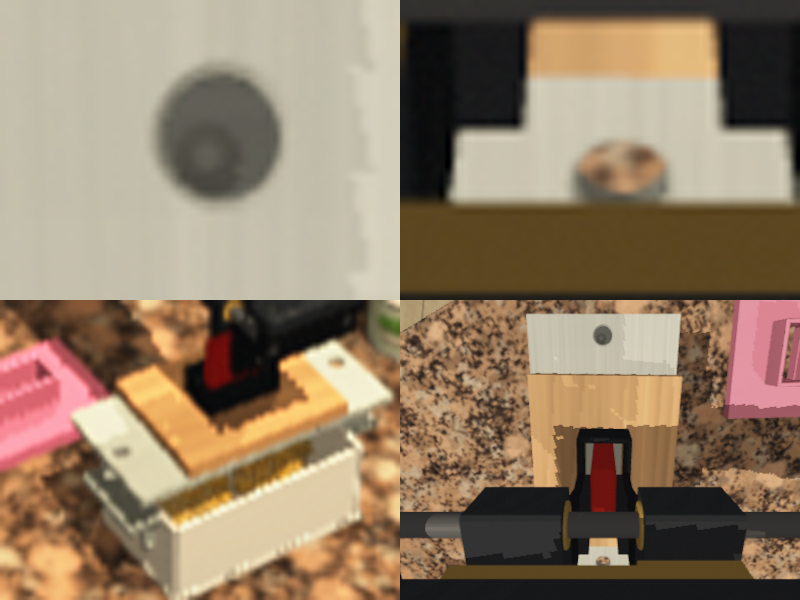

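The mosaic shows the near hole at full-image (322.3,94.5) with the pin tip visible inside it at (320.6,97.8). The far hole shows only worktop, because the view there is oblique.

Run:
```python
from h import *
from scipy.optimize import least_squares
c=load("w3");c2=load("w2");ct=load("top0");T=c["Tw"]
h=plane(c,(322.3,94.5),T[2,3]-.064);p=plane(c,(320.6,97.8),.09)
d=(p-h)*1e3;print("hole",h,"pin",p,"tool-frame offset",T[:3,:3].T@d)
t=lambda x,y:(240+(x+.5)/4-.5,205+(y+.5)/4-.5)
# edges as least squares with near pin fixed
f=lambda x,y:(100+(x+.5)/5.5-.5,150+(y+.5)/5.5-.5)
w2=[(-.08,-.05,.07,f(38,210)),(-.08,.05,.07,f(609,209)),(.08,-.05,.07,(134,326)),(-.09,0,.09,f(243,168))]
tt=[(.08,.05,.07,t(545,70)),(.08,-.05,.07,t(652,101)),(-.08,-.05,.07,t(604,272)),(-.08,.05,.07,t(490,243)),(.09,0,.086,t(600,71)),(-.09,0,.086,t(543,264))]
def W(a,x,y,z):
    a=np.radians(a);x=x+.09;return np.array([p[0]+x*np.cos(a)-y*np.sin(a),p[1]+x*np.sin(a)+y*np.cos(a),z])
# per-camera bias of image (2) free for each
def res(q,k): 
    o=[]
    if k!=1:o+=[proj(c2,W(q[0],*m[:3]))+q[1:3]-m[3] for m in w2]
    if k!=0:o+=[proj(ct,W(q[0],*m[:3]))+q[3:5]-m[3] for m in tt]
    return np.ravel(o)
for k in (0,1,2):
    s=least_squares(res,[-13.4,0,0,0,0],args=(k,));print(s.x.round(2),s.fun.round(1))
```

```text
hole [ 0.39131964 -0.22292693  0.10848323] pin [ 0.39210461 -0.22442511  0.09      ] tool-frame offset [-1.1009912  -1.27206393 18.48405074]
[-14.31   1.54  -0.54   0.     0.  ] [-1.1 -1.6  0.3  0.5  0.9 -0.4 -0.1  1.5]
[-12.72 -10.8   22.94  -0.7   -0.5 ] [-0.7 -0.6 -0.5  0.1 -0.6  0.6  0.5 -1.   0.5  0.   0.8  0.8]
[-14.08   1.35  -0.58  -1.28  -0.69] [-1.2 -1.4  0.2  0.2  1.3 -0.3 -0.3  1.5 -0.1 -0.8 -0.1  0.6 -1.2  0.8
  0.1 -1.5  1.1  0.2  0.2  0.6]
```

Request:
{"api": "move_arm", "payload": {"series": [{"grip":0,"xyz":[-0.5,-0.6,0],"angular":[0,0,0]},{"grip":0,"xyz":[-1.1,-1.3,0],"angular":[0,0,0]},{"grip":0,"xyz":[-1.1,-1.3,2],"angular":[0,0,0]},{"grip":0,"xyz":[-1.1,-1.3,5],"angular":[0,0,0]},{"grip":0,"xyz":[-1.1,-1.3,8],"angular":[0,0,0]},{"grip":0,"xyz":[-1.1,-1.3,11],"angular":[0,0,0]},{"grip":0,"xyz":[-1.1,-1.3,13],"angular":[0,0,0]},{"grip":0,"xyz":[-1.1,-1.3,15],"angular":[0,0,0]},{"grip":0,"xyz":[-1.1,-1.3,15],"angular":[0,0,0]},{"grip":0,"xyz":[-1.1,-1.3,15],"angular":[0,0,0]}]}}

```text
time_s: 10.0
tcp_pos: [0.4808, -0.2454, 0.1571]
ee_rot: [[-0.972, 0.236, 0.0], [0.236, 0.972, -0.0], [-0.0, -0.0, -1.0]]
wrist_force: [-0.1, -0.3, -3.3]
gripper_width: 0.159
gripper_force: 30.0
```

```bash
python3 go.py 480 -244 150 76.4
python3 - <<'E'
from station import r
from h import *
c,s=shot(r,"wrist","w4");i=cv2.imread("pics/w4.png")
cs,_=shot(r,"scene","s4");j=cv2.imread("pics/s4.png")
ct,_=shot(r,"top","t4");l=cv2.imread("pics/t4.png")
k=lambda im,w,h:cv2.resize(im,(w,h),interpolation=cv2.INTER_CUBIC)
A=k(i[75:120,290:350],400,300);B=k(i[305:335,302:342],400,300);C=k(j[265:340,290:390],400,300);D=k(l[205:280,340:440],400,300)
cv2.imwrite("pics/m4.png",np.vstack([np.hstack([A,B]),np.hstack([C,D])]))
E
```

```text
t 10.0 tcp [ 480.8 -245.4  157.1] tool y yaw 76.36 j [ -9.8  18.7 -18.8   0.  -52.4 -93.8] F [-0.1 -0.3 -3.3]
shift [1.1 1.2 7.1] turn [-0.0001  0.0001 -0.0007]
```

View pics/m4.png

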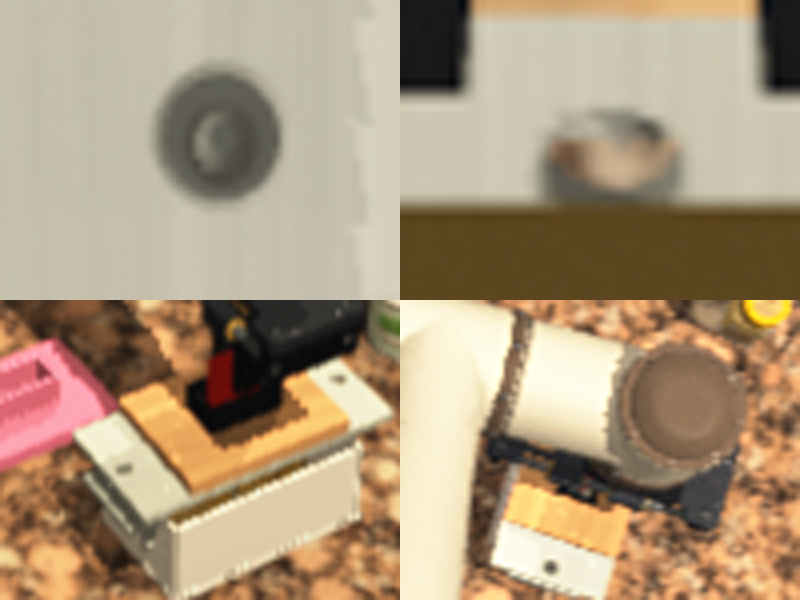

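The near pin is centred in its hole, at (218,135) in the crop. In the far hole I see a light patch at its upper left, so I'll work out where the far pin and ledge should appear.

Run:
```python
from h import *
c=load("w4");T=c["Tw"]
def P(x,y,z):
    v=T[:3,3]+T[:3,:3]@np.array([x,y,0]);v[2]=z;return v
g=lambda uv:np.round([(uv[0]-301.5)*10,(uv[1]-304.5)*10])
zt=T[2,3]-.064
h=plane(c,(322.3,94.5),zt);l=T[:3,:3].T@(h-T[:3,3]);print("near hole tool",l)
hy=l[1];x0=l[0]-.18
print("far hole top",[g(proj(c,P(x0+a,hy+b,zt))) for a,b in[(0,0),(.006,0),(-.006,0),(0,.006),(0,-.006)]])
print("far hole bottom",[g(proj(c,P(x0+a,hy+b,zt-.006))) for a,b in[(0,0),(.006,0),(-.006,0),(0,.006),(0,-.006)]])
for yaw in(-1,0,1):
    b=np.radians(yaw)*.18
    print(yaw,"tip",g(proj(c,P(x0,hy+b,.09))),"mid",g(proj(c,P(x0,hy+b,.082))),"base",g(proj(c,P(x0-.004,hy+b,.07))),"ledge end",g(proj(c,P(x0-.016,hy+b,.07))))
```

```text
near hole tool [ 0.09127926 -0.00080646  0.0639941 ]
far hole top [array([211., 180.]), array([211., 120.]), array([211., 239.]), array([282., 180.]), array([140., 180.])]
far hole bottom [array([211., 131.]), array([211.,  73.]), array([211., 189.]), array([281., 131.]), array([142., 131.])]
-1 tip [174. 155.] mid [176.  92.] base [177.  42.] ledge end [178. 150.]
0 tip [211. 155.] mid [211.  92.] base [212.  42.] ledge end [212. 150.]
1 tip [248. 155.] mid [247.  92.] base [246.  42.] ledge end [245. 150.]
```

Run:
```python
import cv2,numpy as np
i=cv2.imread("pics/w4.png").astype(int)[313:326,312:334]
print("cols 312..333");print("gray\n",i.sum(2)//3);print("r-b\n",i[...,2]-i[...,0])
```

```text
cols 312..333
gray
 [[196 194 195 196 195 194 194 196 197 195 195 194 192 190 192 196 194 192
  193 195 194 194]
 [196 194 195 196 195 194 194 196 197 195 194 194 192 190 192 196 194 191
  193 194 194 194]
 [195 194 194 195 195 191 190 193 191 185 184 185 182 182 188 194 193 191
  193 194 194 194]
 [195 193 194 195 194 185 173 176 170 153 144 140 136 145 166 181 189 190
  192 193 193 193]
 [195 193 194 193 190 183 163 166 173 174 155 135 125 107  88 113 165 186
  191 193 193 193]
 [195 193 194 187 173 152 152 160 163 167 160 144 130 117  99  85 135 173
  188 192 193 193]
 [195 193 194 187 159 123 102 109 132 154 166 156 143 139 125 111 139 159
  180 191 193 193]
 [195 194 194 177 136 104  87  91 123 152 167 166 159 151 136 132 140 134
  170 190 193 193]
 [195 194 193 170 119  87  84  88 119 154 170 174 172 165 151 141 134 129
  166 187 192 193]
 [195 193 189 166 121  88  87  93 110 142 163 172 171 160 148 135 125 125
  165 187 192 192]
 [195 193 190 167 124  92  85  87  91 110 129 146 151 137 119 115 119 130
  167 187 192 192]
 [184 184 184 163 124  95  84  83  83  82  83  88  93  97
[... 332 characters left out ...]
26 26 26]
 [26 26 27 26 26 25 24 24 25 24 22 21 20 21 23 25 25 26 26 25 25 26]
 [25 26 26 25 26 25 23 24 24 24 22 20 19 16 13 19 24 26 26 26 25 25]
 [25 26 26 25 25 26 27 27 28 30 32 25 23 28 25 18 29 31 28 26 25 25]
 [25 26 26 25 30 44 52 52 53 57 58 43 39 51 47 38 55 51 32 26 25 25]
 [25 25 26 25 31 48 49 45 51 55 57 54 55 57 53 53 53 39 27 26 25 25]
 [25 25 26 25 19 23 38 45 52 55 58 57 58 58 56 54 42 25 24 24 25 25]
 [26 26 25 25 19 13 23 39 47 53 55 56 56 56 52 44 27 19 23 25 25 26]
 [25 26 25 23 19 15 14 18 22 36 43 50 50 42 26 17 17 20 23 25 25 26]
 [28 28 28 26 24 21 20 18 17 17 17 18 20 19 20 21 22 25 27 27 27 27]
 [42 43 43 42 42 42 41 41 40 41 41 41 40 40 40 42 41 42 42 42 42 43]]
```

The far pin tip shows at about (323.7,319.5), against (322.6,320) expected if it were coaxial. That's about 1 mm off, so I'll correct the yaw slightly and lower gently.

Request:
{"api": "move_arm", "payload": {"series": [{"grip":0,"xyz":[0,0.4,0],"angular":[0,0,-0.004]},{"grip":0,"xyz":[0,0.4,0],"angular":[0,0,-0.004]},{"grip":0,"xyz":[0,0.4,1.5],"angular":[0,0,-0.004]},{"grip":0,"xyz":[0,0.4,3],"angular":[0,0,-0.004]},{"grip":0,"xyz":[0,0.4,4.5],"angular":[0,0,-0.004]},{"grip":0,"xyz":[0,0.4,6],"angular":[0,0,-0.004]},{"grip":0,"xyz":[0,0.4,7.5],"angular":[0,0,-0.004]},{"grip":0,"xyz":[0,0.4,9],"angular":[0,0,-0.004]},{"grip":0,"xyz":[0,0.4,10],"angular":[0,0,-0.004]},{"grip":0,"xyz":[0,0.4,10],"angular":[0,0,-0.004]}]}}

```text
time_s: 11.15
tcp_pos: [0.4808, -0.245, 0.1468]
ee_rot: [[-0.973, 0.232, -0.0], [0.232, 0.973, 0.0], [0.0, 0.0, -1.0]]
wrist_force: [0.4, 0.1, -3.3]
gripper_width: 0.165
gripper_force: 30.0
```

Request:
{"api": "move_arm", "payload": {"series": [{"grip":0,"xyz":[0,0,1],"angular":[0,0,0]},{"grip":0,"xyz":[0,0,2],"angular":[0,0,0]},{"grip":0,"xyz":[0,0,3],"angular":[0,0,0]},{"grip":0,"xyz":[0,0,4],"angular":[0,0,0]},{"grip":0,"xyz":[0,0,4],"angular":[0,0,0]},{"grip":0,"xyz":[0,0,4],"angular":[0,0,0]}]}}

```text
time_s: 11.75
tcp_pos: [0.4809, -0.245, 0.1431]
ee_rot: [[-0.973, 0.232, 0.0], [0.232, 0.973, -0.0], [-0.0, -0.0, -1.0]]
wrist_force: [0.2, 0.1, -5.3]
gripper_width: 0.156
gripper_force: 30.0
```

No side force, so the pins are clean. Continuing to contact.

Request:
{"api": "move_arm", "payload": {"series": [{"grip":0,"xyz":[0,0,0.5],"angular":[0,0,0]},{"grip":0,"xyz":[0,0,1],"angular":[0,0,0]},{"grip":0,"xyz":[0,0,1.5],"angular":[0,0,0]},{"grip":0,"xyz":[0,0,2],"angular":[0,0,0]},{"grip":0,"xyz":[0,0,2],"angular":[0,0,0]},{"grip":0,"xyz":[0,0,2],"angular":[0,0,0]}]}}

```text
time_s: 12.35
tcp_pos: [0.4809, -0.245, 0.141]
ee_rot: [[-0.973, 0.232, -0.0], [0.232, 0.973, 0.0], [0.0, 0.0, -1.0]]
wrist_force: [0.9, -0.4, -3.8]
gripper_width: 0.154
gripper_force: 30.0
```

Request:
{"api": "move_arm", "payload": {"series": [{"grip":0,"xyz":[0,0,0.5],"angular":[0,0,0]},{"grip":0,"xyz":[0,0,1],"angular":[0,0,0]},{"grip":0,"xyz":[0,0,1],"angular":[0,0,0]},{"grip":0,"xyz":[0,0,1],"angular":[0,0,0]}]}}

```text
time_s: 12.75
tcp_pos: [0.4809, -0.245, 0.1401]
ee_rot: [[-0.973, 0.232, 0.0], [0.232, 0.973, -0.0], [-0.0, 0.0, -1.0]]
wrist_force: [0.4, -0.2, -4.1]
gripper_width: 0.155
gripper_force: 30.0
```

Request:
{"api": "move_arm", "payload": {"series": [{"grip":0,"xyz":[0,0,0.5],"angular":[0,0,0]},{"grip":0,"xyz":[0,0,0.8],"angular":[0,0,0]},{"grip":0,"xyz":[0,0,0.8],"angular":[0,0,0]},{"grip":0,"xyz":[0,0,0.8],"angular":[0,0,0]}]}}

```text
time_s: 13.15
tcp_pos: [0.4809, -0.245, 0.14]
ee_rot: [[-0.973, 0.232, 0.0], [0.232, 0.973, -0.0], [-0.0, -0.0, -1.0]]
wrist_force: [-3.7, 2.7, 4.4]
gripper_width: 0.158
gripper_force: 30.0
```

It made contact at TCP z 140 mm, exactly the flush height. Releasing the tab now.

Request:
{"api": "move_arm", "payload": {"series": [{"grip":0.25,"xyz":[0,0,-0.5],"angular":[0,0,0]},{"grip":0.4,"xyz":[0,0,-0.5],"angular":[0,0,0]},{"grip":0.6,"xyz":[0,0,-0.5],"angular":[0,0,0]},{"grip":0.8,"xyz":[0,0,-0.5],"angular":[0,0,0]},{"grip":0.8,"xyz":[0,0,-0.5],"angular":[0,0,0]},{"grip":0.8,"xyz":[0,0,-0.5],"angular":[0,0,0]},{"grip":0.8,"xyz":[0,0,-0.5],"angular":[0,0,0]},{"grip":0.8,"xyz":[0,0,-0.5],"angular":[0,0,0]},{"grip":0.8,"xyz":[0,0,-0.5],"angular":[0,0,0]},{"grip":0.8,"xyz":[0,0,-0.5],"angular":[0,0,0]}]}}

```text
time_s: 14.15
tcp_pos: [0.4809, -0.245, 0.1398]
ee_rot: [[-0.973, 0.232, 0.0], [0.232, 0.973, -0.0], [-0.0, -0.0, -1.0]]
wrist_force: [-0.6, -0.6, 0.1]
gripper_width: 0.796
gripper_force: 0.0
```

```bash
python3 go.py 480.9 -245 116 76.6
python3 - <<'E'
from station import r
from h import *
c,s=shot(r,"wrist","w5");i=cv2.imread("pics/w5.png");print(s["gripper_width"])
cs,_=shot(r,"scene","s5");j=cv2.imread("pics/s5.png")
k=lambda im,w,h:cv2.resize(im,(w,h),interpolation=cv2.INTER_CUBIC)
A=k(i[75:120,290:350],400,300);B=k(i[305:335,302:342],400,300);C=k(j[265:340,290:390],400,300);D=k(i[60:360,120:520],400,300)
cv2.imwrite("pics/m5.png",np.vstack([np.hstack([A,B]),np.hstack([C,D])]))
E
```

```text
t 14.15 tcp [ 480.9 -245.   139.8] tool y yaw 76.59 j [ -9.8  19.9 -20.1   0.  -50.1 -93.6] F [-0.6 -0.6  0.1]
shift [-0.   0.  23.8] turn [-0.      0.     -0.0002]
0.7956054594087639
```

View pics/m5.png

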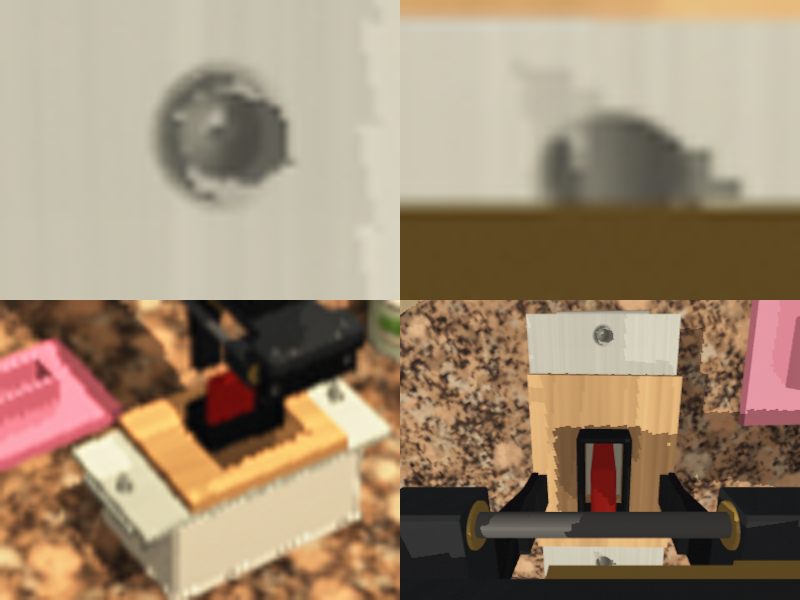

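Both pins stand through their holes and the inner lid is flush on the rim. The collar is roughly centred round the tab, so next I go down onto the collar.

Request:
{"api": "move_arm", "payload": {"series": [{"grip":0.8,"xyz":[0,0,4],"angular":[0,0,0]},{"grip":0.8,"xyz":[0,0,9],"angular":[0,0,0]},{"grip":0.8,"xyz":[0,0,14],"angular":[0,0,0]},{"grip":0.8,"xyz":[0,0,18],"angular":[0,0,0]},{"grip":0.8,"xyz":[0,0,21],"angular":[0,0,0]},{"grip":0.8,"xyz":[0,0,23],"angular":[0,0,0]},{"grip":0.7,"xyz":[0,0,23],"angular":[0,0,0]},{"grip":0.6,"xyz":[0,0,23],"angular":[0,0,0]},{"grip":0.5,"xyz":[0,0,23],"angular":[0,0,0]},{"grip":0.45,"xyz":[0,0,23],"angular":[0,0,0]}]}}

```text
time_s: 15.25
tcp_pos: [0.481, -0.245, 0.117]
ee_rot: [[-0.973, 0.232, 0.0], [0.232, 0.973, -0.0], [-0.0, 0.0, -1.0]]
wrist_force: [0.0, -0.5, 0.2]
gripper_width: 0.526
gripper_force: 0.0
```

Request:
{"api": "move_arm", "payload": {"series": [{"grip":0.41,"xyz":[0,0,0],"angular":[0,0,0]},{"grip":0.38,"xyz":[0,0,0],"angular":[0,0,0]},{"grip":0.34,"xyz":[0,0,0],"angular":[0,0,0]},{"grip":0.2,"xyz":[0,0,0],"angular":[0,0,0]},{"grip":0.1,"xyz":[0,0,0],"angular":[0,0,0]},{"grip":0,"xyz":[0,0,0],"angular":[0,0,0]},{"grip":0,"xyz":[0,0,0],"angular":[0,0,0]},{"grip":0,"xyz":[0,0,0],"angular":[0,0,0]},{"grip":0,"xyz":[0,0,0],"angular":[0,0,0]},{"grip":0,"xyz":[0,0,0],"angular":[0,0,0]}]}}

```text
time_s: 16.25
tcp_pos: [0.4809, -0.245, 0.1168]
ee_rot: [[-0.973, 0.232, 0.0], [0.232, 0.973, -0.0], [-0.0, 0.0, -1.0]]
wrist_force: [-0.0, 0.5, 2.3]
gripper_width: 0.388
gripper_force: 29.9
```

The collar is gripped at 34 mm with 30 N. Lifting straight up, slowly at first.

Request:
{"api": "move_arm", "payload": {"series": [{"grip":0,"xyz":[0,0,-1],"angular":[0,0,0]},{"grip":0,"xyz":[0,0,-3],"angular":[0,0,0]},{"grip":0,"xyz":[0,0,-6],"angular":[0,0,0]},{"grip":0,"xyz":[0,0,-10],"angular":[0,0,0]},{"grip":0,"xyz":[0,0,-14],"angular":[0,0,0]},{"grip":0,"xyz":[0,0,-18],"angular":[0,0,0]},{"grip":0,"xyz":[0,0,-22],"angular":[0,0,0]},{"grip":0,"xyz":[0,0,-26],"angular":[0,0,0]},{"grip":0,"xyz":[0,0,-29],"angular":[0,0,0]},{"grip":0,"xyz":[0,0,-30],"angular":[0,0,0]}]}}

```text
time_s: 17.25
tcp_pos: [0.481, -0.2451, 0.1472]
ee_rot: [[-0.973, 0.232, 0.001], [0.232, 0.973, -0.0], [-0.001, -0.0, -1.0]]
wrist_force: [1.1, 0.3, -2.1]
gripper_width: 0.387
gripper_force: 29.9
```

Request:
{"api": "move_arm", "payload": {"series": [{"grip":0,"xyz":[0,0,-3],"angular":[0,0,0]},{"grip":0,"xyz":[0,0,-9],"angular":[0,0,0]},{"grip":0,"xyz":[0,0,-18],"angular":[0,0,0]},{"grip":0,"xyz":[0,0,-28],"angular":[0,0,0]},{"grip":0,"xyz":[0,0,-38],"angular":[0,0,0]},{"grip":0,"xyz":[0,0,-48],"angular":[0,0,0]},{"grip":0,"xyz":[0,0,-57],"angular":[0,0,0]},{"grip":0,"xyz":[0,0,-64],"angular":[0,0,0]},{"grip":0,"xyz":[0,0,-68],"angular":[0,0,0]},{"grip":0,"xyz":[0,0,-70],"angular":[0,0,0]}]}}

```text
time_s: 18.25
tcp_pos: [0.4809, -0.245, 0.2172]
ee_rot: [[-0.973, 0.232, 0.0], [0.232, 0.973, -0.0], [-0.0, 0.0, -1.0]]
wrist_force: [0.9, -0.6, -2.8]
gripper_width: 0.389
gripper_force: 29.9
```

Request:
{"api": "move_arm", "payload": {"series": [{"grip":0,"xyz":[0,0,0],"angular":[0,0,0]},{"grip":0,"xyz":[0,0,0],"angular":[0,0,0]},{"grip":0,"xyz":[0,0,0],"angular":[0,0,0]},{"grip":0,"xyz":[0,0,0],"angular":[0,0,0]},{"grip":0,"xyz":[0,0,0],"angular":[0,0,0]}]}}

```text
time_s: 18.75
tcp_pos: [0.4808, -0.245, 0.2165]
ee_rot: [[-0.973, 0.232, -0.0], [0.232, 0.973, 0.0], [0.0, 0.0, -1.0]]
wrist_force: [0.5, 0.8, -1.9]
gripper_width: 0.393
gripper_force: 29.9
```

Run:
```python
from station import r
from h import *
c,s=shot(r,"wrist","w6");i=cv2.imread("pics/w6.png");print(s["tcp_pos"],s["gripper_width"],s["wrist_force"])
cs,_=shot(r,"scene","s6");j=cv2.imread("pics/s6.png")
k=lambda im:cv2.resize(im,(400,300),interpolation=cv2.INTER_CUBIC)
cv2.imwrite("pics/m6.png",np.hstack([k(j[225:345,270:430]),k(i[0:360,80:560])]))
```

```text
[ 0.4807964  -0.24499299  0.2165272 ] 0.3934032718182364 [ 0.53601686  0.79340845 -1.90209829]
```

View pics/m6.png

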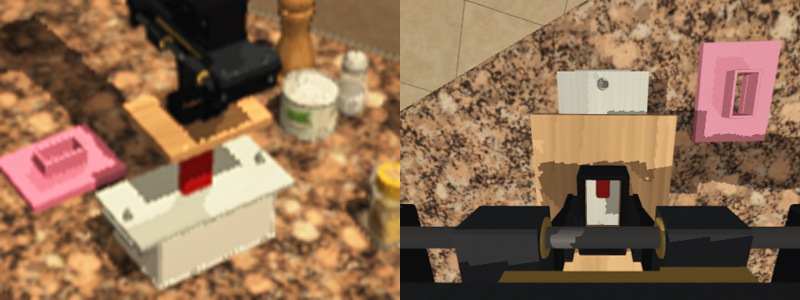

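The inner lid is seated flush with both pins through it. The outer lid is held level about 100 mm above where it rested, and the bystanders are untouched.

```bash
python3 -c "
from station import r
print(r.finish_job())"
```

```text
the job is handed in; nothing more can be done
None
```

I handed the job in at about 19 s: the inner lid is seated flush on the box with both pins through its holes, and the arm still holds the outer wooden lid level about 10 cm above where it rested.

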